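# Fit the glass filter into the lamp's filter carriage

## Robot

A 7-joint arm with a two-finger parallel gripper is mounted at the origin on the work surface. World frame = base frame: x ahead of the robot, y to its left, z up, the work surface at z = 0. Lengths are in m, angles in rad, forces in N, time in s.
With the tool pointing down it reaches from about 0.4 to 0.85 m from the base axis. Payload 4.5 kg.
Tool frame: the origin (TCP) lies on the centre line of the jaws, within the pads' length; the fingertips stand 11 mm ahead of it and the grasp point (between the pads) lies 8 mm behind it; z points along the fingers, y is the line along which they close (so a half turn about z gives the same grasp; the last joint's range is limited). The gripper opens to 88 mm and grips with 3 to 60 N. Pads are 18 mm wide; open, the fingers measure 123 mm over their backs; the gripper's body (75 mm by 187 mm) begins 45 mm behind the grasp point.
Start: joints at [-1.226, 0.689, -0.195, 1.565, 0.157, 0.902, -0.215], TCP at [0.191, 0.595, 0.25] pointing down, gripper open.
Joint ranges: [-3.01, 3.01], [-0.46, 2.08], [-1.47, 1.51], [0.13, 2.56], [-1, 4.14], [0.04, 2.09], [-2.66, 2.66]. Speed limits (rad/s): [2.57, 2.57, 3.14, 3.14, 3.14, 3.14, 3.14].

## Interface

Orientations are given as a unit quaternion [x, y, z, w].
In Python, from plant import * gives the robot as it stands. The module is installed in compiled form; this text tells all that it offers.
- The arm moves only by the tool send_rows, never from a script. Its argument "motion" is a list of rows, each an object of numbers: "x", "y", "z": the shift along the tool's x, y, z in cm; "rx", "ry", "rz": the turn, a rotation vector about the tool's x, y, z in rad; "jaw": the finger opening in cm, from 0 to 8.81. In form: [{"x": .., "y": .., "z": .., "rx": .., "ry": .., "rz": .., "jaw": ..}, ...]. A call has exactly 5 rows; each row shifts and turns the commanded pose from where the row before left it, along the tool's axes as they then stand; what a row does not reach is not made up. A row lasts 1/10 s, in which the tool goes at most 50 mm and 8.59 degrees, less where a joint would pass 70% of its speed; a pose out of reach is approached as far as the arm can. A call is refused whole if a number of a shift passes 5 or a number of a turn 0.15, either way. A call with a gripper value outside its range is refused whole. The fingers move at their own pace and stop on an object; "grip_force" is the grip in N (left out, the last holds). Time passes only in rows, so rows that do not move let the fingers close, or fill a call up. It gives the time, the measured TCP pose, the force, the opening and the grip force at its end, in the units of the state.
- get_state(): the state, without advancing time (a new reading comes with each control period).
- snapshot(name): name is "scene" or "top"; returns a dict with "img" (384x512x3 uint8, red, green, blue), "vertical_fov" (degrees; the focal length in pixels is half the picture's height over the tangent of half this angle, whatever the lens; pixels are square), "cx", "cy" (the principal point, pixels), "D" ([k1, k2, p1, p2, k3] as OpenCV has them; the pictures are not rectified), "extrinsics" (4x4, takes a point from camera to world coordinates). Camera axes: x right, y up, looking along -z (the intrinsics and any distortion apply to the point x, -y, -z); pixel columns grow to the right and rows downward; lengths in m; the calibration is good to about 2 mm. A picture is of the moment at which its call begins. There is no depth.
- finish_job(): hands the job in; it is judged then, once.
The state is a dict: "clock": time; "q": joint angles; "qd": joint speeds; "joint_torque": joint torques, N m; "tool_pos": TCP position; "eef_rot": TCP orientation; "contact_force": force on the tool from outside, world axes, zero at the start; "moment": the same for the moment, N m; "opening": opening from 0.0 (shut) to 1.0 (fully open); "finger_force": force on a finger pad.
Only numpy, scipy, OpenCV 4.12 (cv2) and the standard library are available. Lean on these libraries where they do the work, as an engineer would, in place of code of your own. Each camera call takes 0.05 s, during which the arm holds its last target. There are 200 camera calls.

## Task

Take the framed glass filter that has a tongue along one edge out of the filter tray and fit it in the black filter carriage on top of the lamp house, wherever that is clamped along its rails: tuck the tongue under the steel lip, then lower the opposite edge until the filter lies flat and fully home in it. It is glass, so set it down rather than dropping it and do not force it; leave the other filter, the bottle and the clamp where they are.

Things in the scene. Friction and masses are not known exactly. Their poses are not given: they have to be found in the camera images.
- filter: The filter to fit: glass (nearly level with the underside) in a bare aluminium mount 58 (its x) x 64 (y) x 14 mm thick, 0.1 to 0.2 kg. A flat tongue stands 10 mm out of its -x edge: 4 mm thick, 48 mm wide, level with the underside (overall x = -39 to +29 mm). Origin: centre of the underside of the 58 x 64 mount, z up. Starts flat, right way up, in the tray.
- tongue (a point): Middle of the tongue's tip on the filter, at its underside: 39 mm to -x of the filter's origin. Axes as the filter's.
- plain_filter: The other filter in the tray, to be left alone: same aluminium mount, 58 x 64 x 14 mm, without a tongue. Origin: centre of its underside.
- tray: Fixed wooden tray, 160 (x) x 176 mm (y). Origin: centre of the underside, on the bench. Two pockets at y = +38 and -38 mm, either filter in either; floor 8 mm above the bench. A filter there has its x along the tray's x, tongue to -x. The end walls of the tray, at x = +-77 mm, are 22 mm high above the bench.
- pocket (a point): Middle of the tray, on the rib between the pockets (22 mm above the bench). Ribs as tall as a filter stand 2 mm from its two y faces: no room for fingers there. At its x faces the pockets are open, between small corner stops 54 mm apart, to finger wells 35 mm or more long; so in the tray a filter is taken across its x faces, above the tongue (58 mm wide).
- lamp: Fixed dark steel lamp house, 190 (x) x 160 mm (y), flat deck 120 mm above the bench with a slot of light along x and a thin rail at either side of it. Origin: centre of the underside, on the bench. The black filter carriage rides on the rails, its axes along the lamp's. It is clamped and does not yield to being pushed.
- port (a point): Point over the middle of the light slot, midway along the rails, at seat floor height (134 mm above the bench); axes as the lamp's. The carriage's seat centre C lies on this x axis, up to 17 mm either way; where exactly is not measured: look or feel for it. The filter is home with its origin at C (2 mm play along x) and its axes along these.
- rails (a point): Point on the deck midway between the rails, 14 mm below point port. The carriage's seat floor is the top of a collar 56 mm wide (y), 14 mm proud of the deck: free room for fingers beside the filter. Side guides, 8 mm above the floor and 69 mm apart, and rail shoes out to y = +-53 mm, 10 mm above the deck, stand only at the lip end: C - 46 to C - 22 mm.
- front (a point): Middle of the lamp's upper -x edge, the side the lip is on. Lip: steel strip 3 mm thick, 60 mm wide (y), its underside 8 mm above the seat floor, overhanging from a wall at C - 40 mm to C - 34 mm. Opposite it a stop, 5 mm above the floor, 44 mm wide, at C + 30 mm. The 68 mm filter cannot go in level: tongue first, tilted about 6 to 25 degrees, tongue low.
- bottle: Loose glass bottle, 62 mm across, 130 mm tall, standing beyond the clear stretch of bench between tray and lamp: leave it. Origin: centre of its underside.
- clamp: Loose steel clamp lying on the bench, about 180 mm long and 35 mm high: leave it. Origin: underside of its boss, the shaft runs to +x.
Mind the look-alikes: they are no part of the job. Leave any pink look-alike of the filter alone.

How it is judged:
By the outcome, as a careful person would: the job done as asked, in the order asked, and still so for the second after the job is handed in, with the robot touching nothing.
It also fails if it takes over 66 s, if anything falls off the work surface, if the arm or the gripper's body presses on something with over 40 N, if the wrist force passes 120 N, or if a joint passes its speed limit or range.

## Working session

There is one attempt and no reset: what is moved stays moved. The work goes in short steps, Python scripts to look and compute and a tool call to move; the robot and the scene stay as the last step left them, time stands still between calls to the robot, and variables do not carry over. Pictures are saved under pics/ and viewed, at most 10 in all, crops included, and the job is handed in when it is done.

Besides the shell and the picture viewer there is one more tool, called after ">>>" as name(argument=value, ...) on one line, values as JSON. send_rows: Moves the arm, as the interface text tells. Its arguments: {"type":"object","properties":{"motion":{"type":"array"},"grip_force":{"type":"number"}},"required":["motion"]}

```bash
mkdir -p pics
cat > h.py <<'E'
from plant import *
import numpy as np, cv2
from scipy.spatial.transform import Rotation as R
def K(s):
    f=192/np.tan(np.radians(s["vertical_fov"])/2)
    return np.array([[f,0,s["cx"]],[0,f,s["cy"]],[0,0,1.]])
def ray(s,uv):
    p=cv2.undistortPoints(np.array(uv,float).reshape(-1,1,2),K(s),np.array(s["D"],float)).reshape(-1,2)
    E=np.array(s["extrinsics"]); d=np.c_[p[:,0],-p[:,1],-np.ones(len(p))]@E[:3,:3].T
    return E[:3,3],d
def onz(s,uv,z):
    o,d=ray(s,uv); return o+d*((z-o[2])/d[:,2])[:,None]
def tri(s1,u1,s2,u2):
    o1,d1=ray(s1,u1);o2,d2=ray(s2,u2);out=[]
    for a,b in zip(d1,d2):
        t=np.linalg.lstsq(np.c_[a,-b],o2-o1,rcond=None)[0]
        p,q=o1+a*t[0],o2+b*t[1]; out.append(np.r_[(p+q)/2,np.linalg.norm(p-q)])
    return np.array(out)
def proj(s,P):
    E=np.linalg.inv(np.array(s["extrinsics"])); c=np.atleast_2d(P)@E[:3,:3].T+E[:3,3]
    c=c*[1,-1,-1]
    return cv2.projectPoints(c,np.zeros(3),np.zeros(3),K(s),np.array(s["D"],float))[0].reshape(-1,2)
E
python3 - <<'E'
from h import *
import pickle
np.set_printoptions(precision=4,suppress=True)
for n in("scene","top"):
    s=snapshot(n);pickle.dump(s,open(n+".pkl","wb"));cv2.imwrite(f"pics/{n}.png",cv2.resize(s["img"][...,::-1],(800,600),interpolation=cv2.INTER_CUBIC))
    print(n,s["vertical_fov"],s["cx"],s["cy"],s["D"]);print(np.array(s["extrinsics"]))
st=get_state();print(st)
E
```

```text
scene 42.12697459923173 253.88923577522016 192.15227284182185 [-0.1077  0.      0.      0.      0.    ]
[[-0.0603 -0.6079  0.7917  1.7919]
 [ 0.9982 -0.0387  0.0464 -0.0145]
 [ 0.0024  0.793   0.6092  1.0361]
 [ 0.      0.      0.      1.    ]]
top 45.966847135586534 255.9061056353549 198.91228218395207 [-0.1259  0.      0.      0.      0.    ]
[[-0.0004  0.9846 -0.1746  0.3424]
 [-0.9999  0.0023  0.0156 -0.0874]
 [ 0.0158  0.1746  0.9845  1.4602]
 [ 0.      0.      0.      1.    ]]
{'clock': 0.1, 'q': array([-1.2262,  0.6899, -0.1945,  1.5662,  0.1573,  0.9025, -0.2151]), 'qd': array([ 0.0009, -0.0026,  0.0005, -0.0038,  0.0003, -0.0017,  0.0003]), 'joint_torque': array([ -0.0031, -52.8517,  -1.272 , -15.3841,  -0.0527,   0.0019,
         0.0001]), 'tool_pos': array([0.191 , 0.5945, 0.249 ]), 'eef_rot': array([ 0.1548,  0.988 , -0.0008, -0.0001]), 'contact_force': array([ 0.1935, -1.186 , -0.1316]), 'moment': array([-0.0175, -0.0089,  0.002 ]), 'finger_force': 0.0, 'opening': 0.9996448234833178}
```

View pics/scene.png

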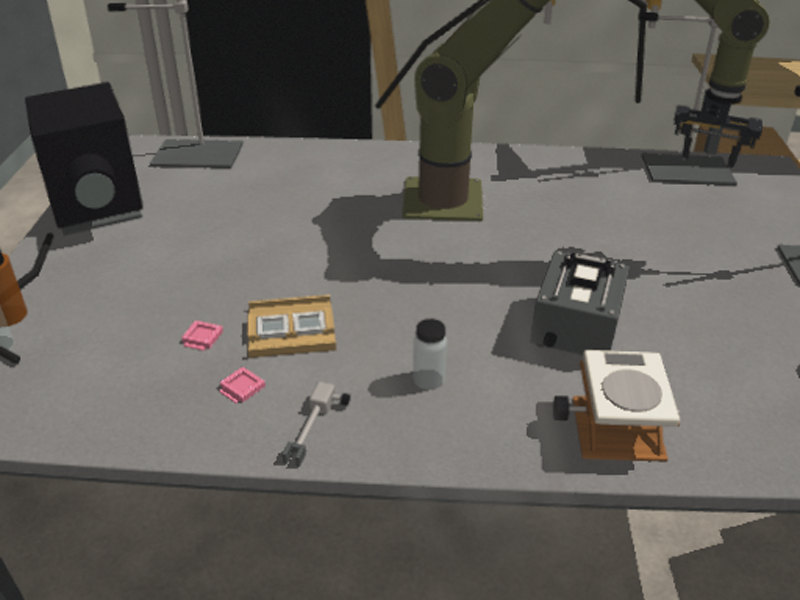

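View pics/top.png

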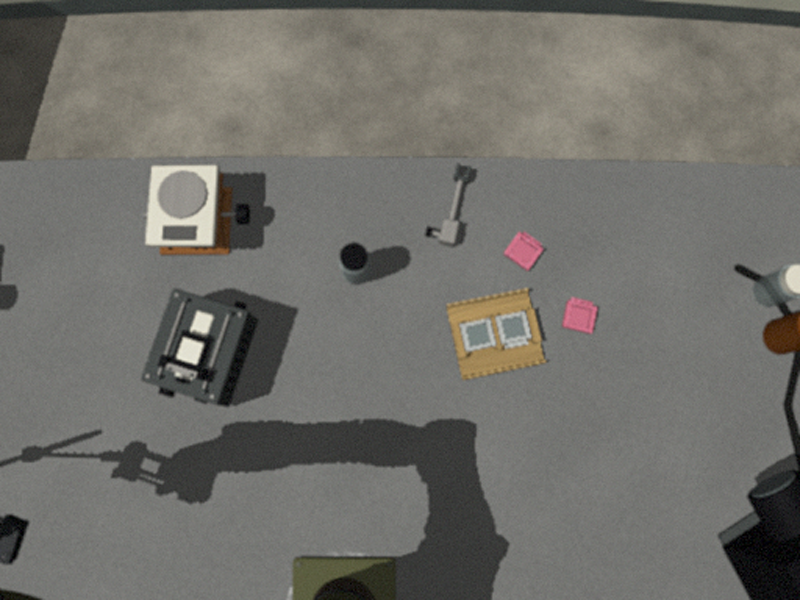

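The scene view shows the tray at (292,325) with two filters, at (272,325) and (309,322). The lamp is at (582,300), and there are pink look-alikes at (202,334) and (242,384). In the top view the tray filters are at (478,334) and (514,328), with a tongue apparently below the right-hand one. The pinks are at (524,250) and (580,316), the lamp at (200,347) and its carriage at about (190,350).

Candidates in the top view are grey (478,334), grey (514,328), pink (524,250) and pink (580,316). I'll check the choice in a close crop.

Run:
```python
from h import *
import pickle
def crop(n,u,v,w,h):
    s=pickle.load(open(n+".pkl","rb"));im=s["img"][v:v+h,u:u+w,::-1]
    return cv2.resize(im,(400,300),interpolation=cv2.INTER_CUBIC)
# top tray, top lamp ; scene tray, scene lamp
a=np.vstack([np.hstack([crop("top",280,182,76,57),crop("top",86,182,84,63)]),np.hstack([crop("scene",152,182,72,54),crop("scene",338,152,72,54)])])
cv2.imwrite("pics/crop.png",a)
```

```text
(no output)
```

View pics/crop.png

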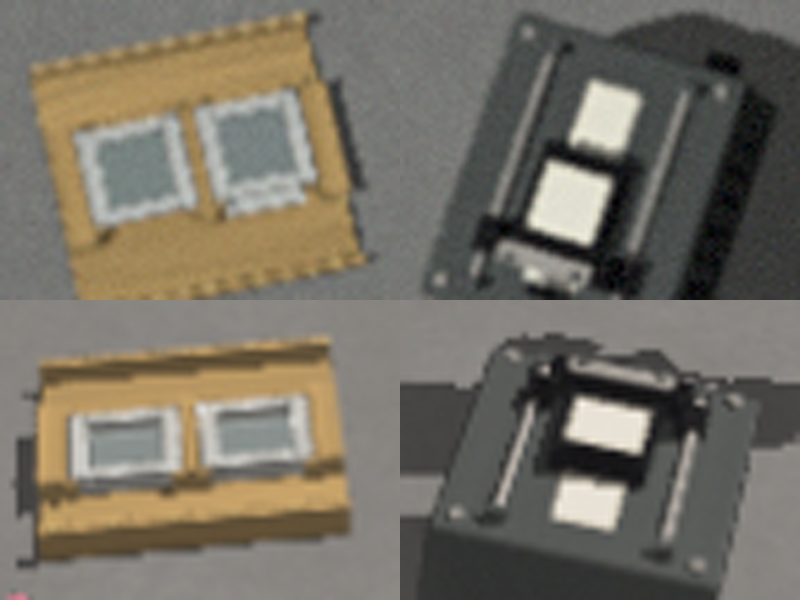

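The crop confirms it: the tongued filter is the right-hand one in the top view, at about (514,328), with its tongue toward the robot. The left one is plain. The lip is on the robot side of the carriage. Next I measure.

```bash
cat > m.py <<'E'
from h import *
import pickle
np.set_printoptions(precision=4,suppress=True)
S={n:pickle.load(open(n+".pkl","rb")) for n in("scene","top")}
U=8
def roi(n,u,v,w,h):
    return cv2.resize(S[n]["img"][v:v+h,u:u+w],None,fx=U,fy=U,interpolation=cv2.INTER_CUBIC).astype(int)
def blobs(m,u,v,amin=6):
    k,l,st,c=cv2.connectedComponentsWithStats(m.astype(np.uint8))
    out=[]
    for i in range(1,k):
        if st[i,4]/U/U<amin: continue
        cn=cv2.findContours((l==i).astype(np.uint8),cv2.RETR_EXTERNAL,cv2.CHAIN_APPROX_NONE)[0][0]
        b=cv2.boxPoints(cv2.minAreaRect(cn))
        f=lambda p:(np.array(p)+.5)/U-.5+[u,v]
        out.append((st[i,4]/U/U,f(c[i]),f(b)))
    return out
E
python3 - <<'E'
from m import *
for n,(u,v,w,h) in {"top":(280,182,76,66),"scene":(152,182,72,54)}.items():
    im=roi(n,u,v,w,h);r,g,b=im[...,0],im[...,1],im[...,2]
    wood=(r-b>45); grey=(r-b<28)&(r>140)
    glass=(abs(r-b)<40)&(b>r+3)
    print(n,"WOOD");[print(a,c,B.tolist()) for a,c,B in blobs(wood,u,v,200)]
    m=grey
    print("GREY",end=' ');
    for a,c,B in blobs(m,u,v,10): print(round(a),c,np.round(B,2).tolist(), onz(S[n],B,.022)[:,:2].tolist() )
for n,(u,v,w,h) in {"top":(86,182,84,80),"scene":(338,152,76,60)}.items():
    im=roi(n,u,v,w,h).min(2)
    for t in (110,180):
        print(n,t)
        for a,c,B in blobs(im>t,u,v,1.): print(round(a,1),c,np.round(B,1).tolist())
st=get_state();print(R.from_quat(st["eef_rot"]).as_matrix())
E
```

```text
top WOOD
1787.171875 [316.3867 213.8473] [[284.83861112594604, 194.4562225341797], [338.9997673034668, 183.09984588623047], [349.1672592163086, 231.59093475341797], [295.00609970092773, 242.9473114013672]]
GREY 245 [328.3506 211.2939] [[316.21, 201.97], [336.06, 197.56], [340.86, 219.14], [321.0, 223.55]] [[0.5878886025238546, -0.30547211271765334], [0.6025677662495583, -0.37084577728299095], [0.5318743223291716, -0.38432296295370555], [0.5175986451514998, -0.31938259841356154]]
206 [305.3153 214.1645] [[293.39, 206.72], [313.44, 202.31], [317.51, 220.8], [297.46, 225.21]] [[0.5722030057870772, -0.23110196769138946], [0.5867738065435016, -0.29642788476511633], [0.5264946529742287, -0.30828666695338386], [0.5122328875700942, -0.24334026335583447]]
scene WOOD
528.4375 [184.909 200.683] [[156.44707584381104, 195.88269233703613], [211.71536254882812, 190.8327922821045], [213.6121063232422, 211.5915927886963], [158.34381866455078, 216.64149475097656]]
385.921875 [186.497  218.4376] [[157.68627452850342, 216.92805099487305], [213.8350715637207, 211.42063331604004], [214.62988662719727, 219
[... 3796 characters left out ...]
157] [[393.8, 175.6], [413.4, 175.6], [413.4, 211.4], [393.8, 211.4]]
43.6 [340.7957 186.5249] [[337.6, 183.4], [345.2, 183.4], [345.2, 190.1], [337.6, 190.1]]
105.5 [371.3482 188.2189] [[364.1, 191.2], [365.9, 182.5], [378.5, 185.0], [376.7, 193.8]]
4.5 [347.7743 189.7183] [[346.6, 188.7], [349.1, 188.7], [349.1, 190.7], [346.6, 190.7]]
4.5 [391.2987 199.0375] [[390.1, 198.1], [392.6, 198.1], [392.6, 200.1], [390.1, 200.1]]
scene 180
86.8 [374.9603 174.0966] [[367.7, 176.2], [369.2, 169.3], [382.1, 172.0], [380.6, 178.9]]
72.0 [371.3484 188.2084] [[365.2, 190.6], [366.5, 183.5], [377.4, 185.6], [376.0, 192.7]]
[[-0.9521  0.3058 -0.0004]
 [ 0.3058  0.9521 -0.0016]
 [-0.0001 -0.0016 -1.    ]]
```

Run:
```python
from m import *
T,C=S["top"],S["scene"]
def t(name,a,b):
    r=tri(T,a,C,b);print(name);print(r);return r
t("plain +x+y,+x-y,-x-y,-x+y",[(293.39,206.72),(313.44,202.31),(317.51,220.8),(297.46,225.21)],[(207.89,210.51),(187.66,211.96),(186.83,200.26),(207.05,198.81)])
t("filter +x+y,+x-y",[(316.21,201.97),(336.06,197.56)],[(184.53,212.65),(164.35,214.03)])
sc=t("screws",[(112.43,188.32),(152.87,200.84),(93.87,240.25),(135.12,253.36)],[(391.30,199.04),(347.77,189.72),(398.08,169.49),(357.95,161.45)])
c=sc[:,:3].mean(0);ex=(sc[0]+sc[1]-sc[2]-sc[3])[:2];ex/=np.linalg.norm(ex);ey=np.array([-ex[1],ex[0]])
print("lamp c",c,"yaw",np.degrees(np.arctan2(ex[1],ex[0])),[(a[:2]-c[:2])@np.c_[ex,ey] for a in sc])
L=lambda P:np.c_[(np.atleast_2d(P)[:,:2]-c[:2])@np.c_[ex,ey],np.atleast_2d(P)[:,2]]
for nm,a,b in [("aperture",(121.06,224.17),(374.97,174.06)),("slot",(128.7,206.1),(371.35,188.2)),("lip",(115.76,237.46),(377.81,164.77))]:
    r=tri(T,[a],C,[b]);print(nm,r,L(r[:,:3]))
print("aperture corners top@.134",L(onz(T,[[111.5,229.1],[116.5,214.4],[130.6,219.2],[125.6,233.9]],.134)))
print("ap corners scene@.134",L(onz(C,[[366.8,176.5],[368.5,168.4],[383.0,171.5],[381.2,179.7]],.134)))
print("slot top@.120",L(onz(T,[[120.2,211.6],[125.3,197.1],[137.2,201.3],[132.0,215.8]],.12)))
print("lip top@.145",L(onz(T,[[104.7,238.2],[106.8,231.7],[125.7,237.8],[123.5,244.3]],.145)))
print("lip scene@.145",L(onz(C,[[368.0,163.9],[368.4,161.6],[387.1,165.3],[386.6,167.7]],.145)))
print("rails top@.12",L(onz(T,[(104.4,225.7),(115.9,192.9),(117.6,193.5),(106.1,226.3),(133.2,233.5),(144.3,200.7),(146.2,201.3),(135.1,234.1),(101.5,237.1),(130.2,246.2)],.122)))
# wide rail brightness profiles along lamp x axis (y=0) top view
xs=np.arange(-.075,.08,.0015)
for nm,s,z in (("top",T,.134),("scene",C,.134)):
    g=cv2.cvtColor(s["img"],cv2.COLOR_RGB2GRAY).astype(np.float32)
    P=np.stack([[np.r_[c[:2]+ex*x+ey*y,z] for y in np.linspace(-.012,.012,9)] for x in xs]).reshape(-1,3)
    uv=proj(s,P).astype(np.float32);v=cv2.remap(g,uv[:,0].reshape(-1,1),uv[:,1].reshape(-1,1),cv2.INTER_LINEAR).reshape(len(xs),-1).mean(1)
    print(nm,' '.join(f"{x*1000:.1f}:{int(k)}" for x,k in zip(xs,v)))
# tray wood box
wb=onz(T,[(284.84,194.46),(339.0,183.1),(349.17,231.59),(295.01,242.95)],.022);print("wood",wb,wb.mean(0))
```

```text
plain +x+y,+x-y,-x-y,-x+y
[[ 0.5731 -0.2325  0.0169  0.0018]
 [ 0.5872 -0.2966  0.0192  0.0004]
 [ 0.527  -0.309   0.0184  0.0004]
 [ 0.5129 -0.2441  0.0167  0.0003]]
filter +x+y,+x-y
[[ 0.5888 -0.3063  0.0171  0.0002]
 [ 0.6028 -0.37    0.0198  0.0025]]
screws
[[0.6114 0.3274 0.1219 0.0003]
 [0.5731 0.2009 0.1218 0.0011]
 [0.453  0.3753 0.1215 0.0016]
 [0.4153 0.2486 0.1213 0.0009]]
lamp c [0.5132 0.2881 0.1216] yaw -16.82646002949188 [array([0.0826, 0.066 ]), array([ 0.0826, -0.066 ]), array([-0.0829,  0.0661]), array([-0.0823, -0.0661])]
aperture [[0.5007 0.2917 0.133  0.0007]] [[-0.0131 -0.0002  0.133 ]]
slot [[0.5573 0.275  0.1192 0.0005]] [[0.046  0.0002 0.1192]]
lip [[0.4603 0.3042 0.1413 0.0008]] [[-0.0553  0.0001  0.1413]]
aperture corners top@.134 [[-0.0356  0.0226  0.134 ]
 [ 0.0104  0.0229  0.134 ]
 [ 0.0093 -0.0227  0.134 ]
 [-0.0365 -0.0229  0.134 ]]
ap corners scene@.134 [[ 0.0109 -0.0225  0.134 ]
 [-0.0354 -0.0251  0.134 ]
 [-0.0346  0.0214  0.134 ]
 [ 0.012   0.0228  0.134 ]]
slot top@.120 [[ 0.0224  0.0195  0.12  ]
 [ 0.0688  0.0195  0.12  ]
 [ 0.0673 -0.0198  0.12 
[... 1889 characters left out ...]
16.5:226 -15.0:226 -13.5:226 -12.0:226 -10.5:226 -9.0:226 -7.5:226 -6.0:226 -4.5:226 -3.0:226 -1.5:226 0.0:225 1.5:224 3.0:221 4.5:216 6.0:207 7.5:193 9.0:165 10.5:130 12.0:93 13.5:62 15.0:42 16.5:31 18.0:26 19.5:23 21.0:22 22.5:22 24.0:22 25.5:21 27.0:22 28.5:22 30.0:22 31.5:22 33.0:23 34.5:26 36.0:32 37.5:41 39.0:53 40.5:67 42.0:86 43.5:108 45.0:132 46.5:156 48.0:176 49.5:194 51.0:210 52.5:220 54.0:225 55.5:226 57.0:226 58.5:226 60.0:226 61.5:226 63.0:226 64.5:226 66.0:226 67.5:226 69.0:225 70.5:225 72.0:225 73.5:225 75.0:226 76.5:225 78.0:224 79.5:222
wood [[ 0.6124 -0.2039  0.022 ]
 [ 0.6507 -0.3821  0.022 ]
 [ 0.4915 -0.4102  0.022 ]
 [ 0.4554 -0.2347  0.022 ]] [ 0.5525 -0.3077  0.022 ]
```

Measured:
- **Tongued filter:** centre about (0.5656, -0.3447), yaw 11.6°.
- **Lamp:** centre (0.5132, 0.2881), yaw -16.8°.
- **Carriage:** the aperture centre and the lip edge agree on C about 13 mm toward the lip.

Plan: grasp across x, set the filter down on the clear bench, regrasp across y, then fit it.

>>> send_rows(motion=[{"x":-4,"y":-2.34,"jaw":8.8},{"x":-4,"y":-2.34,"jaw":8.8},{"x":-4,"y":-2.34,"jaw":8.8},{"x":-4,"y":-2.34,"jaw":8.8},{"x":-4,"y":-2.34,"jaw":8.8}])

```text
schema error: expected keys x, y, z, rx, ry, rz, jaw
```

>>> send_rows(motion=[{"x":-4,"y":-2.34,"jaw":8.8},{"x":-4,"y":-2.34,"jaw":8.8},{"x":-4,"y":-2.34,"jaw":8.8},{"x":-4,"y":-2.34,"jaw":8.8},{"x":-4,"y":-2.34,"jaw":8.8}])

```text
schema error: expected keys x, y, z, rx, ry, rz, jaw
```

>>> send_rows(motion=[{"x":-1.63,"y":-3.64,"z":0.6,"jaw":8.8},{"x":-1.63,"y":-3.64,"z":0.6,"jaw":8.8},{"x":-1.63,"y":-3.64,"z":0.6,"jaw":8.8},{"x":-1.63,"y":-3.64,"z":0.6,"jaw":8.8},{"x":-1.63,"y":-3.64,"z":0.6,"jaw":8.8}])

```text
schema error: expected keys x, y, z, rx, ry, rz, jaw
```

All the keys are required.

>>> send_rows(motion=[{"x":-4,"y":-2.34,"z":0,"rx":0,"ry":0,"rz":0,"jaw":8.8},{"x":-4,"y":-2.34,"z":0,"rx":0,"ry":0,"rz":0,"jaw":8.8},{"x":-4,"y":-2.34,"z":0,"rx":0,"ry":0,"rz":0,"jaw":8.8},{"x":-4,"y":-2.34,"z":0,"rx":0,"ry":0,"rz":0,"jaw":8.8},{"x":-4,"y":-2.34,"z":0,"rx":0,"ry":0,"rz":0,"jaw":8.8}])

```text
clock: 0.6
tool_pos: [0.3466, 0.4208, 0.2495]
eef_rot: [0.155, 0.988, -0.0, -0.0]
contact_force: [1.4, -0.4, -0.1]
opening: 1.001
finger_force: 0.0
```

>>> send_rows(motion=[{"x":-4,"y":-2.34,"z":0,"rx":0,"ry":0,"rz":0,"jaw":8.8},{"x":-4,"y":-2.34,"z":0,"rx":0,"ry":0,"rz":0,"jaw":8.8},{"x":-4,"y":-2.34,"z":0,"rx":0,"ry":0,"rz":0,"jaw":8.8},{"x":-4,"y":-2.34,"z":0,"rx":0,"ry":0,"rz":0,"jaw":8.8},{"x":-4,"y":-2.34,"z":0,"rx":0,"ry":0,"rz":0,"jaw":8.8}])

```text
clock: 1.1
tool_pos: [0.5012, 0.2482, 0.2495]
eef_rot: [0.155, 0.988, -0.0, -0.0]
contact_force: [0.5, 0.8, -0.3]
opening: 1.001
finger_force: 0.0
```

>>> send_rows(motion=[{"x":-1.63,"y":-3.64,"z":0,"rx":0,"ry":0,"rz":0,"jaw":8.8},{"x":-1.63,"y":-3.64,"z":0,"rx":0,"ry":0,"rz":0,"jaw":8.8},{"x":-1.63,"y":-3.64,"z":0,"rx":0,"ry":0,"rz":0,"jaw":8.8},{"x":-1.63,"y":-3.64,"z":0,"rx":0,"ry":0,"rz":0,"jaw":8.8},{"x":-1.63,"y":-3.64,"z":0,"rx":0,"ry":0,"rz":0,"jaw":8.8}])

```text
clock: 1.6
tool_pos: [0.5221, 0.0501, 0.2494]
eef_rot: [0.155, 0.988, -0.0, -0.0]
contact_force: [0.8, -0.1, -0.4]
opening: 0.999
finger_force: 0.0
```

>>> send_rows(motion=[{"x":-1.63,"y":-3.64,"z":0.9,"rx":0,"ry":0,"rz":0,"jaw":8.8},{"x":-1.63,"y":-3.64,"z":0.9,"rx":0,"ry":0,"rz":0,"jaw":8.8},{"x":-1.63,"y":-3.64,"z":0.9,"rx":0,"ry":0,"rz":0,"jaw":8.8},{"x":-1.63,"y":-3.64,"z":0.9,"rx":0,"ry":0,"rz":0,"jaw":8.8},{"x":-1.63,"y":-3.64,"z":0.9,"rx":0,"ry":0,"rz":0,"jaw":8.8}])

```text
clock: 2.1
tool_pos: [0.544, -0.1481, 0.2041]
eef_rot: [0.155, 0.988, 0.0, -0.0]
contact_force: [1.4, -0.2, 0.8]
opening: 0.996
finger_force: 0.0
```

>>> send_rows(motion=[{"x":-1.63,"y":-3.64,"z":0.9,"rx":0,"ry":0,"rz":0,"jaw":8.8},{"x":-1.63,"y":-3.64,"z":0.9,"rx":0,"ry":0,"rz":0,"jaw":8.8},{"x":-1.63,"y":-3.64,"z":0.9,"rx":0,"ry":0,"rz":0,"jaw":8.8},{"x":-1.63,"y":-3.64,"z":0.9,"rx":0,"ry":0,"rz":0,"jaw":8.8},{"x":-1.63,"y":-3.64,"z":0.9,"rx":0,"ry":0,"rz":0,"jaw":8.8}])

```text
clock: 2.6
tool_pos: [0.5658, -0.3462, 0.1588]
eef_rot: [0.155, 0.988, 0.0, -0.0]
contact_force: [1.0, 0.1, -0.2]
opening: 1.0
finger_force: 0.0
```

>>> send_rows(motion=[{"x":0,"y":0,"z":0,"rx":0,"ry":0,"rz":0.106,"jaw":8.8},{"x":0,"y":0,"z":0,"rx":0,"ry":0,"rz":0.106,"jaw":8.8},{"x":0,"y":0,"z":0,"rx":0,"ry":0,"rz":0.106,"jaw":8.8},{"x":0,"y":0,"z":0,"rx":0,"ry":0,"rz":0.106,"jaw":8.8},{"x":0,"y":0,"z":0,"rx":0,"ry":0,"rz":0.106,"jaw":8.8}])

```text
clock: 3.1
tool_pos: [0.5658, -0.3445, 0.1591]
eef_rot: [0.41, 0.912, 0.0, -0.001]
contact_force: [0.4, -1.1, 0.2]
opening: 0.998
finger_force: 0.0
```

>>> send_rows(motion=[{"x":0,"y":0,"z":0,"rx":0,"ry":0,"rz":0.106,"jaw":8.8},{"x":0,"y":0,"z":0,"rx":0,"ry":0,"rz":0.106,"jaw":8.8},{"x":0,"y":0,"z":0,"rx":0,"ry":0,"rz":0.106,"jaw":8.8},{"x":0,"y":0,"z":0,"rx":0,"ry":0,"rz":0.106,"jaw":8.8},{"x":0,"y":0,"z":0,"rx":0,"ry":0,"rz":0.106,"jaw":8.8}])

```text
clock: 3.6
tool_pos: [0.5659, -0.3443, 0.1592]
eef_rot: [0.635, 0.773, -0.0, -0.001]
contact_force: [-0.7, -0.4, -0.1]
opening: 1.002
finger_force: 0.0
```

```bash
cat > tgt.py <<'E'
from h import *
import sys
# usage: x y z yaw_of_tool_y(deg) -> remaining move in tool axes (cm), turn about tool z
a=[float(v) for v in sys.argv[1:5]]
st=get_state();M=R.from_quat(st["eef_rot"]).as_matrix()
d=M.T@(np.array(a[:3])-st["tool_pos"])*100
y=np.arctan2(M[1,1],M[0,1]);dz=-(np.radians(a[3])-y);dz=(dz+np.pi)%(2*np.pi)-np.pi
print("pos",st["tool_pos"].round(4),"tool y yaw",round(np.degrees(y),2),"z tilt",M[:,2].round(4),"-> cm",d.round(2),"rz",round(dz,3),"q",st["q"].round(2),"F",st["contact_force"].round(1),"op mm",round(st["opening"]*88.1,1),"ff",round(st["finger_force"],1),"t",st["clock"])
E
python3 tgt.py .5656 -.3447 .026 11.6
```

```text
pos [ 0.5659 -0.3443  0.1592] tool y yaw 11.22 z tilt [-8.e-04  7.e-04 -1.e+00] -> cm [-0.04 -0.03 13.32] rz -0.007 q [ 0.48  0.84 -0.    1.53  0.    0.77  0.67] F [-0.7 -0.4 -0.1] op mm 88.3 ff 0.0 t 3.6
```

>>> send_rows(motion=[{"x":0,"y":0,"z":2.2,"rx":0,"ry":0,"rz":0,"jaw":8.8},{"x":0,"y":0,"z":2.2,"rx":0,"ry":0,"rz":0,"jaw":8.8},{"x":0,"y":0,"z":2.2,"rx":0,"ry":0,"rz":0,"jaw":8.8},{"x":0,"y":0,"z":2.2,"rx":0,"ry":0,"rz":0,"jaw":8.8},{"x":0,"y":0,"z":2.2,"rx":0,"ry":0,"rz":0,"jaw":8.8}])

```text
clock: 4.1
tool_pos: [0.5659, -0.3444, 0.0484]
eef_rot: [0.633, 0.774, -0.0, -0.0]
contact_force: [-0.1, 0.5, -1.3]
opening: 1.004
finger_force: 0.0
```

>>> send_rows(motion=[{"x":0,"y":0,"z":0.8,"rx":0,"ry":0,"rz":0,"jaw":8.8},{"x":0,"y":0,"z":0.6,"rx":0,"ry":0,"rz":0,"jaw":8.8},{"x":0,"y":0,"z":0.5,"rx":0,"ry":0,"rz":0,"jaw":8.8},{"x":0,"y":0,"z":0.4,"rx":0,"ry":0,"rz":0,"jaw":8.8},{"x":0,"y":0,"z":0,"rx":0,"ry":0,"rz":0,"jaw":8.8}])

```text
clock: 4.6
tool_pos: [0.5663, -0.3447, 0.0268]
eef_rot: [0.633, 0.774, 0.0, 0.0]
contact_force: [-1.1, 0.2, -0.3]
opening: 1.001
finger_force: 0.0
```

```bash
python3 tgt.py .5656 -.3447 .026 11.6
python3 - <<'E'
from h import *
o=[]
s=snapshot("top");o.append(cv2.resize(s["img"][182:239,280:356,::-1],(400,300),interpolation=cv2.INTER_CUBIC))
s=snapshot("scene");o.append(cv2.resize(s["img"][182:236,140:212,::-1],(400,300),interpolation=cv2.INTER_CUBIC))
cv2.imwrite("pics/g1.png",np.hstack(o))
E
```

```text
pos [ 0.5663 -0.3447  0.0268] tool y yaw 11.46 z tilt [ 2.e-04 -0.e+00 -1.e+00] -> cm [ 0.01 -0.07  0.08] rz -0.002 q [ 0.48  1.03 -0.    1.57  0.01  0.54  0.67] F [-1.1  0.2 -0.3] op mm 88.2 ff 0.0 t 4.6
```

View pics/g1.png

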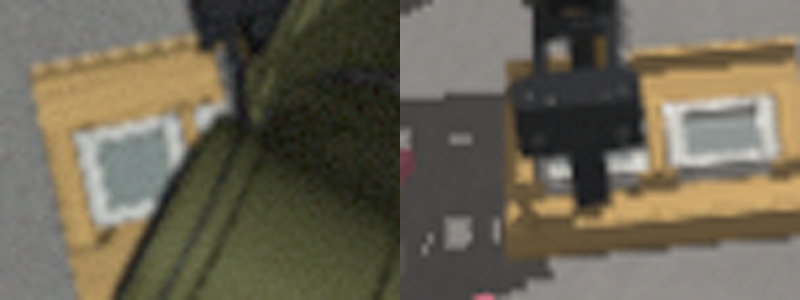

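The scene crop shows the near finger in the well at about (590,175), centred on the tongued filter. The plain filter is untouched. Closing.

>>> send_rows(motion=[{"x":0,"y":0,"z":0,"rx":0,"ry":0,"rz":0,"jaw":5.0},{"x":0,"y":0,"z":0,"rx":0,"ry":0,"rz":0,"jaw":5.0},{"x":0,"y":0,"z":0,"rx":0,"ry":0,"rz":0,"jaw":5.0},{"x":0,"y":0,"z":0,"rx":0,"ry":0,"rz":0,"jaw":5.0},{"x":0,"y":0,"z":0,"rx":0,"ry":0,"rz":0,"jaw":5.0}], grip_force=15)

```text
clock: 5.2
tool_pos: [0.5663, -0.3447, 0.0268]
eef_rot: [0.633, 0.774, 0.0, 0.0]
contact_force: [0.1, 0.8, 0.9]
opening: 0.657
finger_force: 15.0
```

>>> send_rows(motion=[{"x":0,"y":0,"z":0,"rx":0,"ry":0,"rz":0,"jaw":5.0},{"x":0,"y":0,"z":0,"rx":0,"ry":0,"rz":0,"jaw":5.0},{"x":0,"y":0,"z":0,"rx":0,"ry":0,"rz":0,"jaw":5.0},{"x":0,"y":0,"z":0,"rx":0,"ry":0,"rz":0,"jaw":5.0},{"x":0,"y":0,"z":0,"rx":0,"ry":0,"rz":0,"jaw":5.0}], grip_force=15)

```text
clock: 5.7
tool_pos: [0.5664, -0.3446, 0.0268]
eef_rot: [0.633, 0.774, 0.0, 0.0]
contact_force: [0.7, -0.1, 2.2]
opening: 0.653
finger_force: 15.0
```

>>> send_rows(motion=[{"x":0,"y":0,"z":-0.5,"rx":0,"ry":0,"rz":0,"jaw":5.0},{"x":0,"y":0,"z":-0.8,"rx":0,"ry":0,"rz":0,"jaw":5.0},{"x":0,"y":0,"z":-1.2,"rx":0,"ry":0,"rz":0,"jaw":5.0},{"x":0,"y":0,"z":-1.5,"rx":0,"ry":0,"rz":0,"jaw":5.0},{"x":0,"y":0,"z":-1.5,"rx":0,"ry":0,"rz":0,"jaw":5.0}])

```text
clock: 6.2
tool_pos: [0.5663, -0.3448, 0.0834]
eef_rot: [0.633, 0.774, 0.0, 0.0]
contact_force: [1.2, 0.4, -1.1]
opening: 0.652
finger_force: 15.0
```

```bash
python3 tgt.py .50 -.02 .12 -16.8
```

```text
pos [ 0.5663 -0.3448  0.0834] tool y yaw 11.45 z tilt [ 5.e-04 -4.e-04 -1.e+00] -> cm [33.15 -0.05 -3.68] rz 0.493 q [ 0.48  0.95 -0.    1.56  0.01  0.63  0.67] F [ 1.2  0.4 -1.1] op mm 57.4 ff 15.0 t 6.2
```

>>> send_rows(motion=[{"x":1,"y":0,"z":-0.5,"rx":0,"ry":0,"rz":0,"jaw":5.0},{"x":2.5,"y":0,"z":-0.5,"rx":0,"ry":0,"rz":0,"jaw":5.0},{"x":3.5,"y":0,"z":-0.5,"rx":0,"ry":0,"rz":0,"jaw":5.0},{"x":4,"y":0,"z":0,"rx":0,"ry":0,"rz":0,"jaw":5.0},{"x":4,"y":0,"z":0,"rx":0,"ry":0,"rz":0,"jaw":5.0}])

```text
clock: 6.7
tool_pos: [0.5359, -0.1956, 0.0974]
eef_rot: [0.633, 0.774, 0.0, 0.0]
contact_force: [0.6, 0.3, -2.1]
opening: 0.659
finger_force: 15.0
```

>>> send_rows(motion=[{"x":4,"y":0,"z":0,"rx":0,"ry":0,"rz":0.05,"jaw":5.0},{"x":4,"y":0,"z":0,"rx":0,"ry":0,"rz":0.05,"jaw":5.0},{"x":4,"y":0,"z":0,"rx":0,"ry":0,"rz":0.05,"jaw":5.0},{"x":3.5,"y":0,"z":0,"rx":0,"ry":0,"rz":0.05,"jaw":5.0},{"x":2,"y":0,"z":0,"rx":0,"ry":0,"rz":0.05,"jaw":5.0}])

```text
clock: 7.2
tool_pos: [0.5158, -0.0194, 0.0971]
eef_rot: [0.724, 0.69, 0.001, -0.001]
contact_force: [1.7, 0.1, -1.0]
opening: 0.651
finger_force: 15.0
```

>>> send_rows(motion=[{"x":0,"y":0,"z":1,"rx":0,"ry":0,"rz":0.06,"jaw":5.0},{"x":0,"y":0,"z":1,"rx":0,"ry":0,"rz":0.06,"jaw":5.0},{"x":0,"y":0,"z":1,"rx":0,"ry":0,"rz":0.06,"jaw":5.0},{"x":0,"y":0,"z":1,"rx":0,"ry":0,"rz":0.06,"jaw":5.0},{"x":0,"y":0,"z":1,"rx":0,"ry":0,"rz":0,"jaw":5.0}])

```text
clock: 7.7
tool_pos: [0.5166, -0.0233, 0.0467]
eef_rot: [0.802, 0.598, 0.0, -0.0]
contact_force: [-0.5, 0.5, -0.7]
opening: 0.66
finger_force: 15.0
```

```bash
python3 tgt.py .50 -.02 .02 -16.8
python3 - <<'E'
from h import *
s=snapshot("scene");cv2.imwrite("pics/b1.png",cv2.resize(s["img"][140:260,190:350,::-1],(800,600),interpolation=cv2.INTER_CUBIC))
E
```

```text
pos [ 0.5166 -0.0233  0.0467] tool y yaw -16.59 z tilt [ 4.e-04  4.e-04 -1.e+00] -> cm [-0.16 -1.69  2.67] rz 0.004 q [-0.1   0.9   0.1   2.03 -0.36  0.23  0.02] F [-0.5  0.5 -0.7] op mm 58.2 ff 15.0 t 7.7
```

View pics/b1.png

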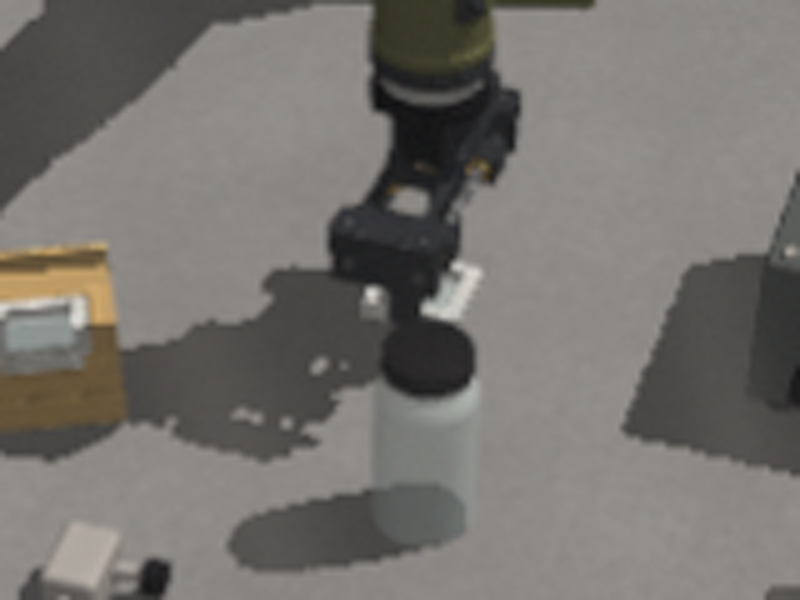

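The filter is held level at about (440,290) in the crop, well clear behind the bottle at (428,440). Lowering it to the bench.

>>> send_rows(motion=[{"x":0,"y":0,"z":0.8,"rx":0,"ry":0,"rz":0,"jaw":5.0},{"x":0,"y":0,"z":0.7,"rx":0,"ry":0,"rz":0,"jaw":5.0},{"x":0,"y":0,"z":0.6,"rx":0,"ry":0,"rz":0,"jaw":5.0},{"x":0,"y":0,"z":0.4,"rx":0,"ry":0,"rz":0,"jaw":5.0},{"x":0,"y":0,"z":0,"rx":0,"ry":0,"rz":0,"jaw":5.0}])

```text
clock: 8.25
tool_pos: [0.5165, -0.0241, 0.0212]
eef_rot: [0.802, 0.598, -0.0, -0.0]
contact_force: [0.4, -0.5, -1.0]
opening: 0.657
finger_force: 15.0
```

>>> send_rows(motion=[{"x":0,"y":0,"z":0.1,"rx":0,"ry":0,"rz":0,"jaw":5.0},{"x":0,"y":0,"z":0.1,"rx":0,"ry":0,"rz":0,"jaw":5.0},{"x":0,"y":0,"z":0.05,"rx":0,"ry":0,"rz":0,"jaw":5.0},{"x":0,"y":0,"z":0,"rx":0,"ry":0,"rz":0,"jaw":5.0},{"x":0,"y":0,"z":0,"rx":0,"ry":0,"rz":0,"jaw":5.0}])

```text
clock: 8.75
tool_pos: [0.5168, -0.0241, 0.0193]
eef_rot: [0.802, 0.598, 0.0, 0.0]
contact_force: [0.6, 0.3, -1.5]
opening: 0.656
finger_force: 15.0
```

>>> send_rows(motion=[{"x":0,"y":0,"z":0.05,"rx":0,"ry":0,"rz":0,"jaw":5.0},{"x":0,"y":0,"z":0.05,"rx":0,"ry":0,"rz":0,"jaw":5.0},{"x":0,"y":0,"z":0.05,"rx":0,"ry":0,"rz":0,"jaw":5.0},{"x":0,"y":0,"z":0,"rx":0,"ry":0,"rz":0,"jaw":5.0},{"x":0,"y":0,"z":0,"rx":0,"ry":0,"rz":0,"jaw":5.0}])

```text
clock: 9.25
tool_pos: [0.5169, -0.0241, 0.0187]
eef_rot: [0.802, 0.597, 0.0, 0.0]
contact_force: [-0.9, 0.1, 8.2]
opening: 0.652
finger_force: 15.0
```

Contact at the expected height with 8 N. Release, rise and turn 90°.

>>> send_rows(motion=[{"x":0,"y":0,"z":0,"rx":0,"ry":0,"rz":0,"jaw":8.8},{"x":0,"y":0,"z":0,"rx":0,"ry":0,"rz":0,"jaw":8.8},{"x":0,"y":0,"z":0,"rx":0,"ry":0,"rz":0,"jaw":8.8},{"x":0,"y":0,"z":0,"rx":0,"ry":0,"rz":0,"jaw":8.8},{"x":0,"y":0,"z":0,"rx":0,"ry":0,"rz":0,"jaw":8.8}])

```text
clock: 9.75
tool_pos: [0.5167, -0.0241, 0.0176]
eef_rot: [0.802, 0.598, -0.0, -0.0]
contact_force: [-0.1, -0.4, -1.0]
opening: 1.0
finger_force: 0.0
```

>>> send_rows(motion=[{"x":0,"y":0,"z":-1,"rx":0,"ry":0,"rz":0,"jaw":8.8},{"x":0,"y":0,"z":-2,"rx":0,"ry":0,"rz":0,"jaw":8.8},{"x":0,"y":0,"z":-2,"rx":0,"ry":0,"rz":-0.13,"jaw":8.8},{"x":0,"y":0,"z":0,"rx":0,"ry":0,"rz":-0.13,"jaw":8.8},{"x":0,"y":0,"z":0,"rx":0,"ry":0,"rz":-0.13,"jaw":8.8}])

```text
clock: 10.25
tool_pos: [0.5173, -0.0242, 0.0691]
eef_rot: [0.669, 0.743, 0.0, 0.001]
contact_force: [-0.5, -0.1, -0.8]
opening: 1.001
finger_force: 0.0
```

>>> send_rows(motion=[{"x":0,"y":0,"z":0,"rx":0,"ry":0,"rz":-0.13,"jaw":8.8},{"x":0,"y":0,"z":0,"rx":0,"ry":0,"rz":-0.13,"jaw":8.8},{"x":0,"y":0,"z":0,"rx":0,"ry":0,"rz":-0.13,"jaw":8.8},{"x":0,"y":0,"z":0,"rx":0,"ry":0,"rz":-0.13,"jaw":8.8},{"x":0,"y":0,"z":0,"rx":0,"ry":0,"rz":-0.13,"jaw":8.8}])

```text
clock: 10.75
tool_pos: [0.5168, -0.0243, 0.0684]
eef_rot: [0.397, 0.918, -0.0, 0.0]
contact_force: [0.4, 0.1, 0.4]
opening: 0.998
finger_force: 0.0
```

>>> send_rows(motion=[{"x":0,"y":0,"z":0,"rx":0,"ry":0,"rz":-0.13,"jaw":8.8},{"x":0,"y":0,"z":0,"rx":0,"ry":0,"rz":-0.13,"jaw":8.8},{"x":0,"y":0,"z":0,"rx":0,"ry":0,"rz":-0.13,"jaw":8.8},{"x":0,"y":0,"z":0,"rx":0,"ry":0,"rz":-0.13,"jaw":8.8},{"x":0,"y":0,"z":0,"rx":0,"ry":0,"rz":0,"jaw":8.8}])

```text
clock: 11.25
tool_pos: [0.5168, -0.0245, 0.0683]
eef_rot: [0.15, 0.989, -0.0, 0.0]
contact_force: [0.4, 1.0, -1.2]
opening: 0.997
finger_force: 0.0
```

```bash
python3 tgt.py .5198 -.0250 .0135 73.4
python3 - <<'E'
from h import *
o=[]
for n,p in(("scene",(.517,-.024,.01)),("top",(.517,-.024,.01))):
    s=snapshot(n);u,v=proj(s,p)[0].astype(int);print(n,u,v,proj(s,p))
    o.append(cv2.resize(s["img"][v-30:v+30,u-40:u+40,::-1],(400,300),interpolation=cv2.INTER_CUBIC))
    if n=="scene": print("bottle",onz(s,[[274,243]],0))
cv2.imwrite("pics/r1.png",np.hstack(o))
E
```

```text
pos [ 0.5168 -0.0245  0.0683] tool y yaw 72.77 z tilt [ 4.e-04 -3.e-04 -1.e+00] -> cm [-0.3   0.04  5.48] rz -0.011 q [ 0.04  0.86 -0.13  2.02  0.36  0.29  0.87] F [ 0.4  1.  -1.2] op mm 87.8 ff 0.0 t 11.25
scene 273 203 [[273.68963283 203.83441374]]
bottle [[ 0.69275341 -0.01765534  0.        ]]
top 229 224 [[229.09727287 224.09989171]]
```

View pics/r1.png

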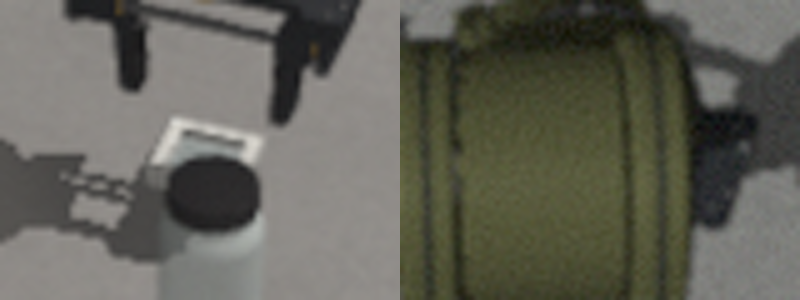

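The scene crop shows the filter flat on the bench at about (210,145), with the open fingers straddling it. Descend and grip.

>>> send_rows(motion=[{"x":-0.3,"y":0.04,"z":1.5,"rx":0,"ry":0,"rz":-0.011,"jaw":8.8},{"x":0,"y":0,"z":1.5,"rx":0,"ry":0,"rz":0,"jaw":8.8},{"x":0,"y":0,"z":1.2,"rx":0,"ry":0,"rz":0,"jaw":8.8},{"x":0,"y":0,"z":0.7,"rx":0,"ry":0,"rz":0,"jaw":8.8},{"x":0,"y":0,"z":0.4,"rx":0,"ry":0,"rz":0,"jaw":8.8}])

```text
clock: 11.85
tool_pos: [0.5193, -0.0246, 0.0136]
eef_rot: [0.144, 0.99, -0.0, -0.001]
contact_force: [-0.8, -0.7, -0.5]
opening: 1.0
finger_force: 0.0
```

>>> send_rows(motion=[{"x":0,"y":0,"z":0.1,"rx":0,"ry":0,"rz":0,"jaw":8.8},{"x":0,"y":0,"z":0,"rx":0,"ry":0,"rz":0,"jaw":5.5},{"x":0,"y":0,"z":0,"rx":0,"ry":0,"rz":0,"jaw":5.5},{"x":0,"y":0,"z":0,"rx":0,"ry":0,"rz":0,"jaw":5.5},{"x":0,"y":0,"z":0,"rx":0,"ry":0,"rz":0,"jaw":5.5}], grip_force=20)

```text
clock: 12.35
tool_pos: [0.52, -0.0247, 0.0141]
eef_rot: [0.144, 0.99, 0.0, 0.0]
contact_force: [-1.0, -0.1, 2.4]
opening: 0.726
finger_force: 20.0
```

>>> send_rows(motion=[{"x":0,"y":0,"z":0,"rx":0,"ry":0,"rz":0,"jaw":5.5},{"x":0,"y":0,"z":0,"rx":0,"ry":0,"rz":0,"jaw":5.5},{"x":0,"y":0,"z":0,"rx":0,"ry":0,"rz":0,"jaw":5.5},{"x":0,"y":0,"z":0,"rx":0,"ry":0,"rz":0,"jaw":5.5},{"x":0,"y":0,"z":0,"rx":0,"ry":0,"rz":0,"jaw":5.5}])

```text
clock: 12.85
tool_pos: [0.5199, -0.0247, 0.0141]
eef_rot: [0.144, 0.99, 0.0, 0.0]
contact_force: [-1.1, -0.3, 6.6]
opening: 0.724
finger_force: 20.0
```

```bash
python3 tgt.py .5198 -.0250 .0135 73.4
```

```text
pos [ 0.5199 -0.0247  0.0141] tool y yaw 73.39 z tilt [ 6.e-04 -1.e-04 -1.e+00] -> cm [ 0.   -0.03  0.06] rz -0.0 q [ 0.01  0.96 -0.08  2.01  0.39  0.18  0.86] F [-1.1 -0.3  6.6] op mm 63.8 ff 20.0 t 12.85
```

Gripped at 63.8 mm. Lift and move to hover over the carriage.

>>> send_rows(motion=[{"x":0,"y":0,"z":-0.5,"rx":0,"ry":0,"rz":0,"jaw":5.5},{"x":0,"y":0,"z":-1.5,"rx":0,"ry":0,"rz":0,"jaw":5.5},{"x":0,"y":0,"z":-3,"rx":0,"ry":0,"rz":0,"jaw":5.5},{"x":0,"y":0,"z":-4,"rx":0,"ry":0,"rz":0,"jaw":5.5},{"x":0,"y":0,"z":-4,"rx":0,"ry":0,"rz":0,"jaw":5.5}])

```text
clock: 13.35
tool_pos: [0.5189, -0.0246, 0.1446]
eef_rot: [0.144, 0.99, -0.0, -0.001]
contact_force: [1.1, -0.1, -1.6]
opening: 0.724
finger_force: 20.0
```

>>> send_rows(motion=[{"x":0,"y":0,"z":-4,"rx":0,"ry":0,"rz":0,"jaw":5.5},{"x":0,"y":1,"z":-2.6,"rx":0,"ry":0,"rz":0,"jaw":5.5},{"x":1,"y":2.8,"z":0,"rx":0,"ry":0,"rz":0,"jaw":5.5},{"x":1,"y":3.5,"z":0,"rx":0,"ry":0,"rz":0,"jaw":5.5},{"x":1,"y":3.5,"z":0,"rx":0,"ry":0,"rz":0,"jaw":5.5}])

```text
clock: 13.85
tool_pos: [0.5214, 0.0881, 0.21]
eef_rot: [0.145, 0.989, -0.0, -0.0]
contact_force: [0.5, 0.6, -0.2]
opening: 0.721
finger_force: 20.0
```

>>> send_rows(motion=[{"x":1,"y":3.5,"z":0,"rx":0,"ry":0,"rz":0,"jaw":5.5},{"x":1.2,"y":3.5,"z":0,"rx":0,"ry":0,"rz":0,"jaw":5.5},{"x":1.2,"y":3.5,"z":0,"rx":0,"ry":0,"rz":0,"jaw":5.5},{"x":1.2,"y":3.5,"z":0,"rx":0,"ry":0,"rz":0,"jaw":5.5},{"x":1.2,"y":2.8,"z":0,"rx":0,"ry":0,"rz":0,"jaw":5.5}])

```text
clock: 14.35
tool_pos: [0.5134, 0.2674, 0.2095]
eef_rot: [0.144, 0.99, 0.0, -0.0]
contact_force: [-0.0, -0.1, -1.1]
opening: 0.721
finger_force: 20.0
```

>>> send_rows(motion=[{"x":0.8,"y":1.5,"z":0,"rx":0,"ry":-0.05,"rz":0,"jaw":5.5},{"x":0.4,"y":0.5,"z":0,"rx":0,"ry":-0.05,"rz":0,"jaw":5.5},{"x":0,"y":0,"z":0,"rx":0,"ry":-0.05,"rz":0,"jaw":5.5},{"x":0,"y":0,"z":0,"rx":0,"ry":-0.06,"rz":0,"jaw":5.5},{"x":0,"y":0,"z":0,"rx":0,"ry":0,"rz":0,"jaw":5.5}])

```text
clock: 14.85
tool_pos: [0.5058, 0.2887, 0.209]
eef_rot: [0.141, 0.984, -0.016, 0.103]
contact_force: [-0.2, -0.1, -1.3]
opening: 0.719
finger_force: 20.0
```

```bash
python3 tgt.py .5084 .2895 .158 73.2
cat > lamp.py <<'E'
from h import *
# held filter in lamp frame, relative to C (mm): tongue tip, far lower edge; and tilt
np.set_printoptions(precision=2,suppress=True)
def info(C=-.0131,px=.042,pz=.0141):
    st=get_state();M=R.from_quat(st["eef_rot"]).as_matrix()
    a=np.radians(-16.8);ex=np.array([np.cos(a),np.sin(a),0]);ey=np.array([-ex[1],ex[0],0]);B=np.array([ex,ey,[0,0,1]])
    o=np.array([.5132,.2881,.134])+ex*C
    f=lambda t:(B@(st["tool_pos"]+M@np.array(t)-o))*1000
    print("tip",f([px,0,pz]),"far",f([px-.068,0,pz]),"tcp",f([0,0,0]),"tilt",np.degrees(np.arcsin(-M[2,0])).round(2),"yaw err",np.degrees(np.arctan2(ey@M[:,0],-ex@M[:,0])).round(2),"roll",np.degrees(M[2,1]).round(2))
    print("F lamp",B@st["contact_force"],"mom",B@st["moment"],"op",(st["opening"]*88.1).round(1),"ff",round(st["finger_force"],1),"t",st["clock"])
if __name__=="__main__": info()
E
python3 lamp.py
python3 - <<'E'
from h import *
o=[]
for n,p,w in(("scene",(.50,.29,.16),48),("top",(.50,.29,.16),44)):
    s=snapshot(n);u,v=proj(s,p)[0].astype(int);h=w*3//4;print(n,u,v)
    o.append(cv2.resize(s["img"][v-h:v+h,u-w:u+w,::-1],(400,300),interpolation=cv2.INTER_CUBIC))
cv2.imwrite("pics/l1.png",np.hstack(o))
E
```

```text
pos [0.5058 0.2887 0.209 ] tool y yaw 73.64 z tilt [ 0.1979 -0.0601 -0.9784] -> cm [0.83 0.16 5.03] rz 0.008 q [-0.67  0.64 -0.03  1.88  0.38  0.54  0.27] F [-0.2 -0.1 -1.3] op mm 63.3 ff 20.0 t 14.85
tip [-32.31  -1.91  52.48] far [34.22 -1.37 66.55] tcp [ 5.87 -1.57 74.96] tilt 11.94 yaw err -0.46 roll -0.12
scene 375 166
top 119 223Traceback (most recent call last):
  File "lamp.py", line 11, in <module>
    if __name__=="__main__": info()
                             ~~~~^^
  File "lamp.py", line 10, in info
    print("F lamp",B@st["contact_force"],"mom",B@st["moment"],"op",(st["opening"]*88.1).round(1),"ff",round(st["finger_force"],1),"t",st["clock"])
                                                                   ^^^^^^^^^^^^^^^^^^^^^^^^^^
AttributeError: 'float' object has no attribute 'round'
```

View pics/l1.png

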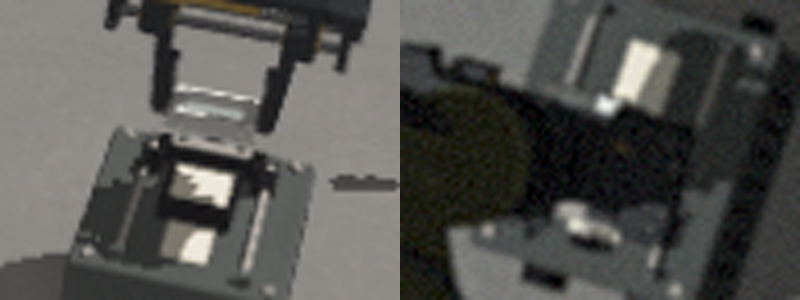

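The scene crop shows the filter held above the carriage, tongue end low toward the lip at about (215,140), and clear. I'll correct the position and descend to about 10 mm above the floor.

>>> send_rows(motion=[{"x":0.33,"y":0.16,"z":0,"rx":0,"ry":0,"rz":0.008,"jaw":5.5},{"x":0.05,"y":0,"z":1.0,"rx":0,"ry":0,"rz":0,"jaw":5.5},{"x":0.06,"y":0,"z":1.2,"rx":0,"ry":0,"rz":0,"jaw":5.5},{"x":0.06,"y":0,"z":1.2,"rx":0,"ry":0,"rz":0,"jaw":5.5},{"x":0.06,"y":0,"z":0.8,"rx":0,"ry":0,"rz":0,"jaw":5.5}])

```text
clock: 15.45
tool_pos: [0.5119, 0.2874, 0.1654]
eef_rot: [0.148, 0.984, -0.016, 0.103]
contact_force: [-0.1, 0.3, -1.4]
opening: 0.722
finger_force: 20.0
```

```bash
sed -i 's/(st\["opening"\]\*88.1).round(1)/round(st["opening"]*88.1,1)/' lamp.py; python3 lamp.py
```

```text
tip [-26.06  -0.85   8.92] far [40.47 -1.19 23.02] tcp [12.11 -1.04 31.42] tilt 11.97 yaw err 0.29 roll -0.01
F lamp [-0.21  0.24 -1.39] mom [0.   0.25 0.  ] op 63.6 ff 20.0 t 15.45
```

>>> send_rows(motion=[{"x":0.13,"y":0.09,"z":0.2,"rx":0,"ry":0,"rz":-0.004,"jaw":5.5},{"x":0.13,"y":0,"z":0.2,"rx":0,"ry":0,"rz":0,"jaw":5.5},{"x":0.13,"y":0,"z":0.12,"rx":0,"ry":0,"rz":0,"jaw":5.5},{"x":0.1,"y":0,"z":0.08,"rx":0,"ry":0,"rz":0,"jaw":5.5},{"x":0,"y":0,"z":0,"rx":0,"ry":0,"rz":0,"jaw":5.5}])

```text
clock: 15.95
tool_pos: [0.5088, 0.2904, 0.1606]
eef_rot: [0.145, 0.984, -0.015, 0.104]
contact_force: [0.1, 0.7, -1.0]
opening: 0.722
finger_force: 20.0
```

```bash
python3 lamp.py
```

```text
tip [-29.94   0.94   4.03] far [36.57  0.92 18.2 ] tcp [ 8.2   0.91 26.57] tilt 12.03 yaw err 0.02 roll 0.07
F lamp [-0.06  0.67 -0.95] mom [-0.    0.26  0.02] op 63.6 ff 20.0 t 15.95
```

>>> send_rows(motion=[{"x":0.02,"y":0,"z":0.1,"rx":0,"ry":0,"rz":0,"jaw":5.5},{"x":0.02,"y":-0.05,"z":0.08,"rx":0,"ry":0,"rz":0,"jaw":5.5},{"x":0.01,"y":0,"z":0.06,"rx":0,"ry":0,"rz":0,"jaw":5.5},{"x":0,"y":0,"z":0,"rx":0,"ry":0,"rz":0,"jaw":5.5},{"x":0,"y":0,"z":0,"rx":0,"ry":0,"rz":0,"jaw":5.5}])

```text
clock: 16.45
tool_pos: [0.5089, 0.2896, 0.1579]
eef_rot: [0.146, 0.984, -0.015, 0.104]
contact_force: [-0.1, -0.1, -2.4]
opening: 0.726
finger_force: 20.0
```

```bash
python3 lamp.py
```

```text
tip [-29.65   0.26   1.39] far [36.86  0.22 15.57] tcp [ 8.49  0.22 23.94] tilt 12.03 yaw err 0.04 roll 0.05
F lamp [-0.09 -0.12 -2.41] mom [-0.01  0.22 -0.04] op 64.0 ff 20.0 t 16.45
```

>>> send_rows(motion=[{"x":0.15,"y":0,"z":-0.03,"rx":0,"ry":0,"rz":0,"jaw":5.5},{"x":0.15,"y":0,"z":-0.03,"rx":0,"ry":0,"rz":0,"jaw":5.5},{"x":0.15,"y":0,"z":-0.03,"rx":0,"ry":0,"rz":0,"jaw":5.5},{"x":0.15,"y":0,"z":-0.03,"rx":0,"ry":0,"rz":0,"jaw":5.5},{"x":0,"y":0,"z":0,"rx":0,"ry":0,"rz":0,"jaw":5.5}])

```text
clock: 16.95
tool_pos: [0.5026, 0.2916, 0.1578]
eef_rot: [0.145, 0.984, -0.015, 0.104]
contact_force: [0.3, -0.7, -0.7]
opening: 0.726
finger_force: 20.0
```

```bash
python3 lamp.py
```

```text
tip [-36.18   0.35   1.31] far [30.33  0.33 15.47] tcp [ 1.97  0.33 23.85] tilt 12.02 yaw err 0.01 roll 0.05
F lamp [ 0.49 -0.59 -0.65] mom [0.02 0.21 0.  ] op 63.9 ff 20.0 t 16.95
```

>>> send_rows(motion=[{"x":0.08,"y":-0.02,"z":-0.015,"rx":0,"ry":0,"rz":0,"jaw":5.5},{"x":0.08,"y":0,"z":-0.015,"rx":0,"ry":0,"rz":0,"jaw":5.5},{"x":0.08,"y":0,"z":-0.015,"rx":0,"ry":0,"rz":0,"jaw":5.5},{"x":0.06,"y":0,"z":-0.01,"rx":0,"ry":0,"rz":0,"jaw":5.5},{"x":0,"y":0,"z":0,"rx":0,"ry":0,"rz":0,"jaw":5.5}])

```text
clock: 17.45
tool_pos: [0.5009, 0.2917, 0.1581]
eef_rot: [0.146, 0.984, -0.015, 0.104]
contact_force: [2.7, -1.2, -1.4]
opening: 0.726
finger_force: 20.0
```

```bash
python3 lamp.py
```

```text
tip [-37.79   0.     1.47] far [28.7  -0.1  15.74] tcp [ 0.32 -0.07 24.07] tilt 12.11 yaw err 0.09 roll 0.07
F lamp [ 2.89 -0.33 -1.41] mom [-0.05 -0.55  0.02] op 64.0 ff 20.0 t 17.45
```

Contact with the wall (2.9 N). Back off and lower to feel the floor.

>>> send_rows(motion=[{"x":-0.1,"y":0,"z":0.02,"rx":0,"ry":0,"rz":0,"jaw":5.5},{"x":-0.1,"y":0,"z":0.02,"rx":0,"ry":0,"rz":0,"jaw":5.5},{"x":0.01,"y":0,"z":0.05,"rx":0,"ry":0,"rz":0,"jaw":5.5},{"x":0.01,"y":0,"z":0.05,"rx":0,"ry":0,"rz":0,"jaw":5.5},{"x":0,"y":0,"z":0,"rx":0,"ry":0,"rz":0,"jaw":5.5}])

```text
clock: 17.95
tool_pos: [0.5015, 0.2917, 0.1566]
eef_rot: [0.145, 0.984, -0.015, 0.103]
contact_force: [-0.1, 0.1, -1.4]
opening: 0.725
finger_force: 20.0
```

```bash
python3 lamp.py
```

```text
tip [-37.25   0.08   0.05] far [29.26  0.07 14.18] tcp [ 0.9   0.06 22.57] tilt 11.99 yaw err 0.01 roll 0.04
F lamp [-0.18  0.08 -1.42] mom [0.02 0.29 0.02] op 63.9 ff 20.0 t 17.95
```

No floor contact yet at z≈0, which is fine. A short raise test will confirm the tongue really is under the lip.

>>> send_rows(motion=[{"x":-0.02,"y":0,"z":-0.1,"rx":0,"ry":0,"rz":0,"jaw":5.5},{"x":-0.02,"y":0,"z":-0.1,"rx":0,"ry":0,"rz":0,"jaw":5.5},{"x":-0.02,"y":0,"z":-0.1,"rx":0,"ry":0,"rz":0,"jaw":5.5},{"x":-0.02,"y":0,"z":-0.08,"rx":0,"ry":0,"rz":0,"jaw":5.5},{"x":0,"y":0,"z":0,"rx":0,"ry":0,"rz":0,"jaw":5.5}])

```text
clock: 18.45
tool_pos: [0.5017, 0.2916, 0.1604]
eef_rot: [0.145, 0.984, -0.015, 0.103]
contact_force: [-0.7, 0.1, -4.8]
opening: 0.72
finger_force: 20.0
```

```bash
python3 lamp.py
```

```text
tip [-37.05   0.05   3.88] far [29.47  0.02 18.02] tcp [ 1.1   0.02 26.41] tilt 12.0 yaw err 0.03 roll 0.04
F lamp [-0.68 -0.13 -4.82] mom [0.1  0.31 0.05] op 63.5 ff 20.0 t 18.45
```

Lip contact (Fz −4.8 N) confirms the tongue is under it. Lower again and lay the far edge down by pivoting about the tongue tip.

>>> send_rows(motion=[{"x":0.04,"y":0,"z":0.18,"rx":0,"ry":0,"rz":0,"jaw":5.5},{"x":0.04,"y":0,"z":0.17,"rx":0,"ry":0,"rz":0,"jaw":5.5},{"x":-0.04,"y":0,"z":0.126,"rx":0,"ry":0.03,"rz":0,"jaw":5.5},{"x":-0.04,"y":0,"z":0.126,"rx":0,"ry":0.03,"rz":0,"jaw":5.5},{"x":-0.04,"y":0,"z":0.126,"rx":0,"ry":0.03,"rz":0,"jaw":5.5}])

```text
clock: 18.95
tool_pos: [0.5039, 0.2909, 0.1537]
eef_rot: [0.146, 0.987, -0.008, 0.059]
contact_force: [0.6, -0.2, -1.2]
opening: 0.724
finger_force: 20.0
```

>>> send_rows(motion=[{"x":-0.03,"y":0,"z":0.084,"rx":0,"ry":0.02,"rz":0,"jaw":5.5},{"x":-0.03,"y":0,"z":0.084,"rx":0,"ry":0.02,"rz":0,"jaw":5.5},{"x":-0.03,"y":0,"z":0.084,"rx":0,"ry":0.02,"rz":0,"jaw":5.5},{"x":0,"y":0,"z":0,"rx":0,"ry":0,"rz":0,"jaw":5.5},{"x":0,"y":0,"z":0,"rx":0,"ry":0,"rz":0,"jaw":5.5}])

```text
clock: 19.45
tool_pos: [0.5047, 0.2907, 0.1511]
eef_rot: [0.146, 0.989, -0.004, 0.03]
contact_force: [0.4, -0.2, -1.4]
opening: 0.724
finger_force: 20.0
```

```bash
python3 lamp.py
```

```text
tip [-36.84   0.05   0.47] far [31.03  0.02  4.55] tcp [ 4.24  0.02 17.06] tilt 3.43 yaw err 0.03 roll 0.05
F lamp [ 0.43 -0.12 -1.41] mom [-0.03  0.09  0.01] op 63.8 ff 20.0 t 19.45
```

>>> send_rows(motion=[{"x":-0.03,"y":0,"z":0.084,"rx":0,"ry":0.02,"rz":0,"jaw":5.5},{"x":-0.03,"y":0,"z":0.084,"rx":0,"ry":0.02,"rz":0,"jaw":5.5},{"x":-0.03,"y":0,"z":0.084,"rx":0,"ry":0.02,"rz":0,"jaw":5.5},{"x":0,"y":0,"z":0,"rx":0,"ry":0,"rz":0,"jaw":5.5},{"x":0,"y":0,"z":0,"rx":0,"ry":0,"rz":0,"jaw":5.5}])

```text
clock: 19.95
tool_pos: [0.5059, 0.2902, 0.1485]
eef_rot: [0.147, 0.989, 0.0, 0.0]
contact_force: [0.1, -0.0, -1.1]
opening: 0.721
finger_force: 20.0
```

```bash
python3 lamp.py
```

```text
tip [-36.46  -0.06   0.43] far [31.54 -0.12  0.42] tcp [ 5.55 -0.11 14.53] tilt -0.01 yaw err 0.05 roll 0.05
F lamp [ 0.1   0.03 -1.1 ] mom [0.01 0.01 0.02] op 63.5 ff 20.0 t 19.95
```

>>> send_rows(motion=[{"x":0,"y":0,"z":0.03,"rx":0,"ry":0,"rz":0,"jaw":5.5},{"x":0,"y":0,"z":0.03,"rx":0,"ry":0,"rz":0,"jaw":5.5},{"x":0,"y":0,"z":0.03,"rx":0,"ry":0,"rz":0,"jaw":5.5},{"x":0,"y":0,"z":0,"rx":0,"ry":0,"rz":0,"jaw":5.5},{"x":0,"y":0,"z":0,"rx":0,"ry":0,"rz":0,"jaw":5.5}])

```text
clock: 20.45
tool_pos: [0.5059, 0.2902, 0.1481]
eef_rot: [0.146, 0.989, 0.0, 0.0]
contact_force: [0.6, -1.6, 3.8]
opening: 0.724
finger_force: 20.0
```

```bash
python3 lamp.py
```

```text
tip [-36.45  -0.07   0.  ] far [31.55 -0.1   0.05] tcp [ 5.54 -0.1  14.13] tilt 0.03 yaw err 0.03 roll 0.04
F lamp [ 1.01 -1.34  3.83] mom [-0.38  0.03  0.05] op 63.8 ff 20.0 t 20.45
```

Flat, and in contact at floor height (z = 0.0, 3.8 N). Release and retreat.

>>> send_rows(motion=[{"x":0,"y":0,"z":0,"rx":0,"ry":0,"rz":0,"jaw":6.8},{"x":0,"y":0,"z":0,"rx":0,"ry":0,"rz":0,"jaw":7.2},{"x":0,"y":0,"z":0,"rx":0,"ry":0,"rz":0,"jaw":8.0},{"x":0,"y":0,"z":0,"rx":0,"ry":0,"rz":0,"jaw":8.8},{"x":0,"y":0,"z":0,"rx":0,"ry":0,"rz":0,"jaw":8.8}])

```text
clock: 20.95
tool_pos: [0.5057, 0.2905, 0.1477]
eef_rot: [0.146, 0.989, 0.0, -0.0]
contact_force: [-0.1, -0.5, -0.7]
opening: 1.002
finger_force: 0.0
```

>>> send_rows(motion=[{"x":0,"y":0,"z":-0.5,"rx":0,"ry":0,"rz":0,"jaw":8.8},{"x":0,"y":0,"z":-1,"rx":0,"ry":0,"rz":0,"jaw":8.8},{"x":0,"y":0,"z":-2,"rx":0,"ry":0,"rz":0,"jaw":8.8},{"x":0,"y":0,"z":-3,"rx":0,"ry":0,"rz":0,"jaw":8.8},{"x":0,"y":0,"z":-4,"rx":0,"ry":0,"rz":0,"jaw":8.8}])

```text
clock: 21.45
tool_pos: [0.5049, 0.2897, 0.2535]
eef_rot: [0.146, 0.989, -0.0, -0.001]
contact_force: [0.2, 0.1, -0.4]
opening: 1.002
finger_force: 0.0
```

>>> send_rows(motion=[{"x":0,"y":-4.5,"z":-1,"rx":0,"ry":0,"rz":0,"jaw":8.8},{"x":0,"y":-4.5,"z":-1,"rx":0,"ry":0,"rz":0,"jaw":8.8},{"x":0,"y":-4.5,"z":0,"rx":0,"ry":0,"rz":0,"jaw":8.8},{"x":0,"y":-4.5,"z":0,"rx":0,"ry":0,"rz":0,"jaw":8.8},{"x":0,"y":-4.5,"z":0,"rx":0,"ry":0,"rz":0,"jaw":8.8}])

```text
clock: 21.95
tool_pos: [0.4401, 0.0734, 0.2736]
eef_rot: [0.146, 0.989, 0.001, 0.001]
contact_force: [1.0, -0.8, -0.2]
opening: 0.998
finger_force: 0.0
```

Run:
```python
from h import *
import pickle
o=[]
for n,p,w in(("scene",(.50,.29,.14),36),("top",(.50,.29,.14),36)):
    s=snapshot(n);pickle.dump(s,open("e_"+n+".pkl","wb"));u,v=proj(s,p)[0].astype(int);h=w*3//4;print(n,u,v)
    o.append(cv2.resize(s["img"][v-h:v+h,u-w:u+w,::-1],(400,300),interpolation=cv2.INTER_CUBIC))
cv2.imwrite("pics/e1.png",np.hstack(o))
```

```text
scene 374 172
top 121 224
```

View pics/e1.png

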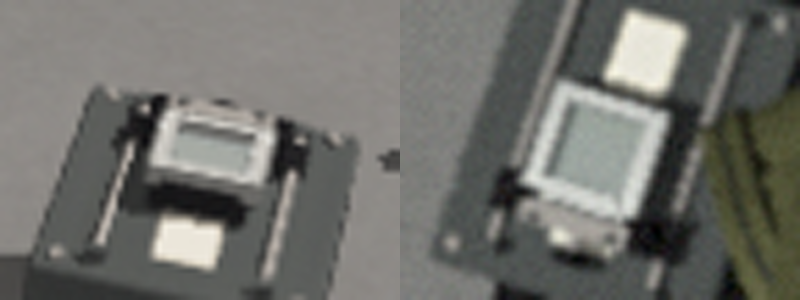

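The filter lies in the carriage, at (212,150) in the scene crop and (597,150) in the top crop, against the lip. I'll check its level and height numerically.

Run:
```python
from h import *
import pickle
np.set_printoptions(precision=2,suppress=True)
S={n:pickle.load(open("e_"+n+".pkl","rb")) for n in("scene","top")}
a=np.radians(-16.8);ex=np.array([np.cos(a),np.sin(a),0]);B=np.array([ex,[-ex[1],ex[0],0],[0,0,1]]);o=np.array([.5132,.2881,.134])-.0131*ex
# light-dark crossings of the frame along lamp x (y=+-20) and along y, sampled on the z=.148 plane
for n in S:
    g=cv2.cvtColor(S[n]["img"],cv2.COLOR_RGB2GRAY).astype(np.float32)
    for y in (-22,0,22):
        xs=np.arange(-50,50,1.); P=o+(np.c_[xs,np.full_like(xs,y),np.full_like(xs,14)]/1000)@B
        uv=proj(S[n],P).astype(np.float32);v=cv2.remap(g,uv[:,:1],uv[:,1:],cv2.INTER_LINEAR).ravel()
        print(n,"y",y,' '.join(f"{int(x)}:{int(k)}" for x,k in zip(xs[::2],v[::2])))
    ys=np.arange(-44,45,2.)
    for x in (-22,22):
        P=o+(np.c_[np.full_like(ys,x),ys,np.full_like(ys,14)]/1000)@B
        uv=proj(S[n],P).astype(np.float32);v=cv2.remap(g,uv[:,:1],uv[:,1:],cv2.INTER_LINEAR).ravel()
        print(n,"x",x,' '.join(f"{int(q)}:{int(k)}" for q,k in zip(ys,v)))
```

```text
scene y -22 -50:139 -48:139 -46:138 -44:133 -42:126 -40:119 -38:114 -36:108 -34:103 -32:119 -30:138 -28:156 -26:161 -24:169 -22:177 -20:175 -18:172 -16:170 -14:166 -12:163 -10:163 -8:164 -6:167 -4:170 -2:178 0:180 2:182 4:182 6:183 8:183 10:184 12:184 14:184 16:183 18:183 20:184 22:189 24:193 26:196 28:196 30:196 32:173 34:144 36:114 38:105 40:99 42:94 44:87 46:82 48:76
scene y 0 -50:134 -48:127 -46:107 -44:88 -42:78 -40:101 -38:126 -36:147 -34:155 -32:162 -30:166 -28:165 -26:165 -24:168 -22:179 -20:187 -18:183 -16:151 -14:124 -12:105 -10:109 -8:113 -6:121 -4:135 -2:149 0:159 2:161 4:163 6:165 8:166 10:167 12:168 14:168 16:168 18:169 20:172 22:174 24:179 26:184 28:188 30:173 32:157 34:138 36:124 38:110 40:102 42:97 44:90 46:74 48:52
scene y 22 -50:135 -48:134 -46:134 -44:130 -42:121 -40:111 -38:108 -36:114 -34:120 -32:127 -30:136 -28:146 -26:155 -24:163 -22:174 -20:179 -18:174 -16:162 -14:151 -12:148 -10:146 -8:149 -6:157 -4:166 -2:176 0:182 2:187 4:180 6:171 8:161 10:161 12:162 14:164 16:168 18:171 20:176 22:181 24:187 26:189 28:191 30:194 32:178 34:144 36:113 38:103 40:102 42:101 4
[... 1743 characters left out ...]
3 36:72 38:75 40:78 42:79 44:79 46:78 48:77
top x -22 -44:32 -42:31 -40:32 -38:38 -36:53 -34:81 -32:140 -30:185 -28:210 -26:213 -24:204 -22:182 -20:179 -18:184 -16:193 -14:197 -12:192 -10:186 -8:186 -6:190 -4:194 -2:194 0:192 2:190 4:190 6:195 8:195 10:192 12:192 14:193 16:194 18:190 20:183 22:187 24:199 26:211 28:211 30:194 32:153 34:111 36:76 38:75 40:75 42:70 44:72
top x 22 -44:38 -42:37 -40:34 -38:34 -36:52 -34:84 -32:135 -30:173 -28:198 -26:201 -24:196 -22:186 -20:179 -18:175 -16:174 -14:174 -12:177 -10:176 -8:173 -6:165 -4:166 -2:173 0:179 2:176 4:170 6:168 8:171 10:176 12:174 14:170 16:172 18:170 20:170 22:172 24:184 26:199 28:196 30:181 32:148 34:121 36:108 38:123 40:122 42:107 44:90
```

The frame edges sit at about ±30 mm in x and ±33 mm in y around C, at the expected top height, so the filter is centred and level. Handing in.

```bash
python3 -c "
from plant import *
print(finish_job())"
```

```text
the job is handed in; nothing more can be done
None
```

The tongued filter is in the carriage with its tongue under the lip, lying flat on the seat floor at C. I handed the job in after about 22 s of robot time; the script gave no verdict.

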